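Sort the front row into the worktop trays

TASK

Put away the things that stand in a row along the front of the worktop: the two seasoning jars (green cap, red cap) upright in the white tray, one in each bay; the lemon and the garlic side by side on the floor of the slatted wooden crate; the black sink plug flat in the blue dish. The tea glass in the row stays standing where it is.

Things in the scene. Friction and masses are not known exactly. Their poses are not given: they have to be found in the camera images.
- jar_green: Seasoning jar with a green cap: plain upright cylinder, 45 mm diameter, 106 mm tall; the solid part for the fingers ends 82 mm above its underside, so grip it round the body 45 to 70 mm up. 0.2 kg nominal. Origin at the centre of its underside, z up.
- jar_red: Seasoning jar with a red cap: plain upright cylinder, 48 mm diameter, 84 mm tall (grip 45 to 70 mm up). 0.2 kg nominal. Origin at the centre of its underside, z up.
- lemon_mid (a point): Yellow lemon lying on its side, 71 mm along its own x axis (tip to tip), 53 mm along y, 54 mm tall. The point is its middle, 27 mm above the surface it lies on; grip it across its y axis. 0.09 kg.
- garlic_mid (a point): Whitish-pink garlic bulb, round, 54 mm diameter, 52 mm tall with its tip up; the point is its middle, 26 mm above the surface it stands on. 0.03 kg. It is the one in the front row.
- plug: Black rubber sink plug: flat disc 48 mm wide with a small raised grip in the middle, 27 mm tall altogether; its solid shape narrows towards the top, so grip it low, round the disc. 0.05 kg. Origin at the centre of its underside, z up.
- seasoning_tray: White plastic seasoning tray, fixed: 86 mm (its x) by 168 mm (its y), 30 mm tall, walls 4 mm, open on top. One 4 mm cross wall makes two square bays, 78 mm wide inside, side by side along y; their centres are at y = +41 and -41 mm. Bay floor 4 mm above the origin. Origin at the centre of its underside.
- fresh_crate: Slatted wooden crate, fixed: 150 mm (its x) by 200 mm (its y), 40 mm tall, walls 6 mm, one open compartment 138 by 188 mm inside, room for two things side by side along y. Inner floor 6 mm above the origin. Origin at the centre of its underside.
- sink_dish: Blue plastic sink dish, fixed: 130 by 130 mm, 22 mm tall, walls 4 mm, open on top, 122 mm square inside. Inner floor 4 mm above the origin. Origin at the centre of its underside.
- glass_cup: Clear waisted tea glass, 61 mm wide, 82 mm tall, standing loose in the front row among the things to be put away; stays where it is. Origin at the centre of its underside.

How it is judged:
By the outcome, as a careful person would: the job done as asked, in the order asked, and still so for the second after the job is handed in, with the robot touching nothing.
It also fails if it takes over 131 s, if anything falls off the work surface, if the arm or the gripper's body presses on something with over 40 N, if the wrist force passes 120 N, or if a joint passes its speed limit or range.

ROBOT

A 7-joint arm with a two-finger parallel gripper is mounted at the origin on a cart in front of the work surface, level with it; the furniture and walls round the work are solid. World frame = base frame: x ahead of the robot, y to its left, z up, the work surface at z = 0. Lengths are in m, angles in rad, forces in N, time in s.
With the tool pointing down it reaches from about 0.425 to 0.875 m from the base axis. Payload 8.4 kg.
Tool frame: the origin (TCP) lies on the centre line of the jaws, within the pads' length; the fingertips stand 11 mm ahead of it and the grasp point (between the pads) lies 8 mm behind it; x points along the fingers, y is the direction in which the jaws open and shut, and the axes are right-handed (so a half turn about x gives the same grasp; the last joint's range is limited). The gripper opens to 85 mm and grips with 20 to 120 N. Pads are 22 mm wide; open, the fingers measure 114 mm over their backs; the gripper's body (76 mm by 85 mm) begins 54 mm behind the grasp point. The pads swing forward as they close: fully open they stand 13 mm farther back than shut.
Start: joints at [-1.231, 0.333, 0.04, 1.465, -0.013, 1.343, -0.059], TCP at [0.276, 0.588, 0.242] pointing down, gripper open.
Joint ranges: [-2.58, 2.58], [-0.38, 2.09], [-1.3, 1.39], [0.25, 2.4], [-1.5, 4.64], [0.08, 2.09], [-2.65, 2.65]. Speed limits (rad/s): [2.22, 2.22, 2.79, 2.79, 3.14, 3.14, 3.14].

INTERFACE

Orientations are given as a unit quaternion [w, x, y, z].
In Python, from plant import env, viewer, ticket gives the robot as it stands.
- The arm moves only by the shell command python3 -m handwheel 'ROWS' [FORCE]. ROWS is JSON, a list that holds one entry, the list of rows, each a list of 7 numbers: the turn, a rotation vector about the tool's x, y, z in degrees, then the shift along the tool's x, y, z in m, then the closure, from -1 (fully open) to 1 (shut). A call has 1 to 20 rows; each row is the pose to reach, as a shift and turn from the pose commanded when the call began, along the tool's axes at that moment; what a row does not reach only later rows make up. A row lasts 1/12 s, in which the tool goes at most 41.7 mm and 7.16 degrees, less where a joint would pass 70% of its speed; a pose out of reach is approached as far as the arm can. A call with a gripper value outside its range is refused whole. The fingers move at their own pace and stop on an object; FORCE is the grip in N (left out, the last holds). Time passes only in rows, so rows that repeat a pose let the fingers close. It gives the time, the measured TCP pose, the force and the opening at its end, in the units of the state.
- env.get_obs(): the state, without advancing time (a new reading comes with each control period).
- viewer.get_image(name): name is "scene" or "side" or "wrist"; returns (picture, depth): 420x560x3 uint8, red, green, blue; 420x560 float32, m along the optical axis (not along the pixel's ray), 0 where there is no reading.
- viewer.get_calibration(name): a dict with "fx", "fy", "cx", "cy" (pixels), "distortion" ([k1, k2, p1, p2, k3] as OpenCV has them; the pictures are not rectified), "eye" and "rotation" of the camera in the world. Camera axes: x right, y down, z forward; pixel columns grow to the right and rows downward; lengths in m; the calibration is good to about 2 mm. A picture is of the moment at which its call begins: read the wrist's pose just before it. get_calibration takes no time and is no camera call; for the wrist camera it gives the pose at the moment of the call.
- ticket.finish_job(): hands the job in, once; it reports no verdict.
The state is a dict: "clock": time; "q": joint angles; "joint_velocities": joint speeds; "effort": joint torques, N m; "eef_pos": TCP position; "orientation": TCP orientation; "ft_force": force on the tool from outside, world axes, zero at the start; "wrist_torque": the same for the moment, N m; "finger_gap": opening from 0.0 (shut) to 1.0 (fully open).
Only numpy, scipy, OpenCV 4.12 (cv2) and the standard library are available. Lean on these libraries where they do the work, as an engineer would, in place of code of your own. Each camera call takes 0.05 s, during which the arm holds its last target.

## Working session

There is one attempt and no reset: what is moved stays moved. The work goes in short steps, Python scripts to look and compute and a shell command to move; the robot and the scene stay as the last step left them, time stands still between calls to the robot, and variables do not carry over. Pictures are saved under pics/ and viewed, and the job is handed in when it is done.

```bash
ls; mkdir -p pics; cat > h.py <<'E'
import numpy as np, cv2
from plant import env, viewer, ticket
def snap(n,f):
    c=viewer.get_calibration(n); im,d=viewer.get_image(n)
    cv2.imwrite('pics/'+f+'.png',im[:,:,::-1]); np.savez('pics/'+f+'.npz',im=im,d=d,**{k:np.array(v) for k,v in c.items()})
def pt(f,u,v,z=None):
    a=np.load('pics/'+f+'.npz')
    K=np.array([[a['fx'],0,a['cx']],[0,a['fy'],a['cy']],[0,0,1]],float)
    x,y=cv2.undistortPoints(np.array([[[u,v]]],float),K,a['distortion'])[0,0]
    r=a['rotation']; 
    if r.shape!=(3,3): raise Exception(r)
    ray=r@np.array([x,y,1]); e=a['eye']
    if z is None: return e+ray*a['d'][int(round(v)),int(round(u))]
    return e+ray*(z-e[2])/ray[2]
def crop(f,x0,y0,x1,y1,s,o):
    im=cv2.imread('pics/'+f+'.png')[y0:y1,x0:x1]; cv2.imwrite('pics/'+o+'.png',cv2.resize(im,None,fx=s,fy=s,interpolation=cv2.INTER_CUBIC))
E
python3 - <<'E'
from h import *
np.set_printoptions(precision=4,suppress=True)
o=env.get_obs()
for k in o: print(k,o[k])
for n in('scene','side','wrist'):
    snap(n,n+'0'); c=viewer.get_calibration(n); print(n,c)
E
```

```text
pics
clock 0.0
q [-1.2312  0.3339  0.0399  1.4663 -0.0134  1.3433 -0.0585]
joint_velocities [-0.0004  0.0008 -0.0005  0.0003 -0.0001 -0.0018 -0.    ]
effort [ -0.0007 -65.8568   1.3651 -40.5554   0.0167   0.0126   0.    ]
eef_pos [0.276  0.588  0.2414]
orientation [ 0.6901  0.1533  0.6902 -0.1545]
ft_force [-0.0998  0.0189 -0.2794]
wrist_torque [-0.0003  0.0841  0.0028]
finger_gap 1.0050548933799706
scene {'fx': 526.1371745983762, 'fy': 526.1371745983762, 'cx': 281.5035719608606, 'cy': 208.0346771495937, 'distortion': array([-0.0423,  0.    ,  0.    ,  0.    ,  0.    ]), 'eye': array([-0.205 , -0.6112,  0.6558]), 'rotation': array([-0.4354,  0.788 , -0.3862,  0.2009])}
side {'fx': 444.3505746376135, 'fy': 444.3505746376135, 'cx': 287.68205940039604, 'cy': 207.50249542544609, 'distortion': array([-0.0285,  0.    ,  0.    ,  0.    ,  0.    ]), 'eye': array([0.2746, 0.9771, 0.8407]), 'rotation': array([ 0.0668, -0.1093,  0.8879, -0.4418])}
wrist {'fx': 365.2502692710171, 'fy': 365.2502692710171, 'cx': 284.19423233747705, 'cy': 213.79431733692658, 'distortion': array([-0.0731,  0.    ,  0.    ,  0.    ,  0.    ]), 'eye': array([0.2051, 0.6208, 0.373 ]), 'rotation': array([0.1287, 0.8343, 0.53  , 0.0807])}
```

```bash
python3 - <<'E'
s=open('h.py').read()
s=s.replace("    if r.shape!=(3,3): raise Exception(r)\n","    r=R.from_quat(np.roll(r,-1)).as_matrix()\n").replace("import numpy as np, cv2","import numpy as np, cv2\nfrom scipy.spatial.transform import Rotation as R\nnp.set_printoptions(precision=4,suppress=True)")
open('h.py','w').write(s)
E
```

```text
(no output)
```

View pics/scene0.png

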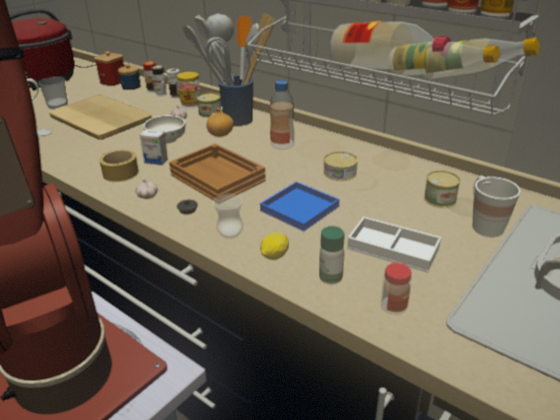

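View pics/side0.png

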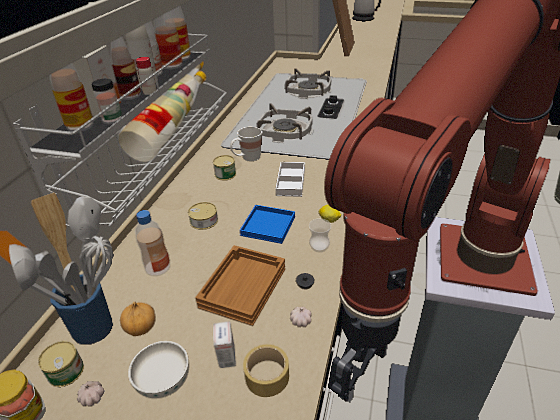

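View pics/wrist0.png

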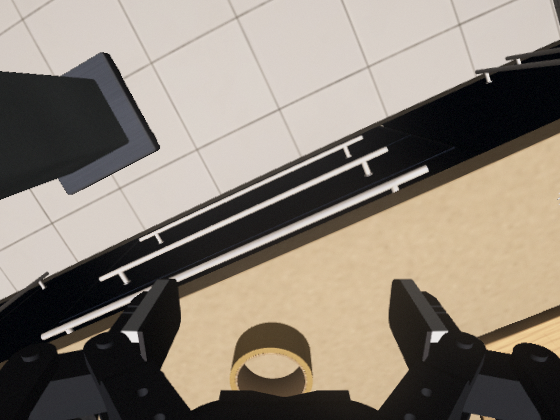

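```bash
python3 - <<'E'
from h import *
crop('scene0',230,170,450,320,3.6,'c1'); crop('scene0',100,130,350,270,3.2,'c2'); crop('side0',180,150,350,340,3.1,'c3')
E
```

```text
(no output)
```

View pics/c1.png

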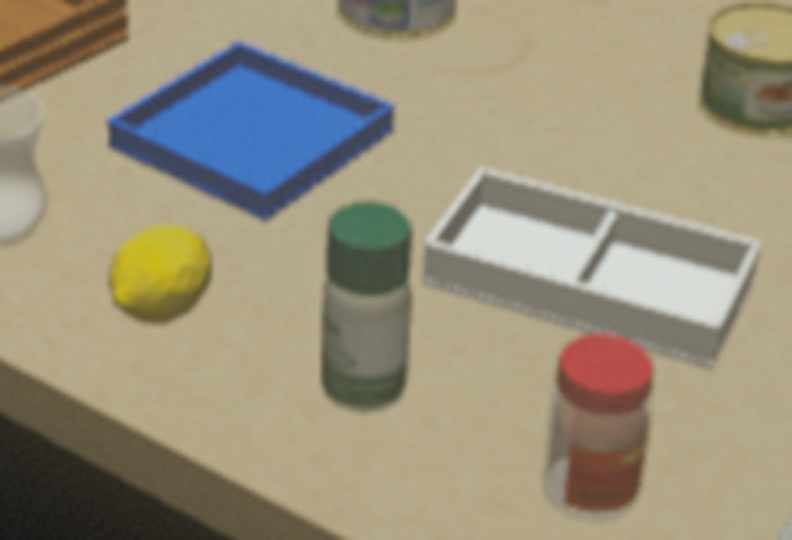

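View pics/c2.png

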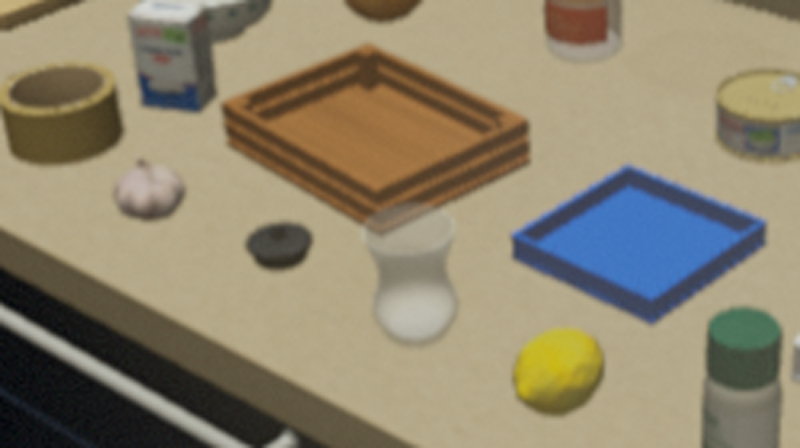

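View pics/c3.png

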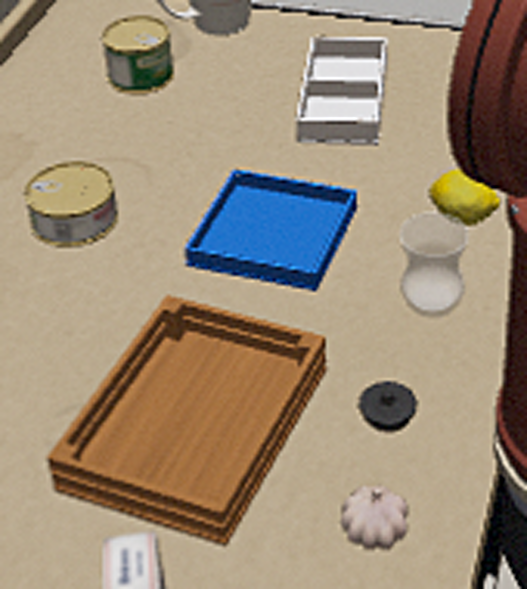

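```bash
python3 - <<'E'
from h import *
A=lambda u,v:(u/3.6+230,v/3.6+170)
B=lambda u,v:(u/3.2+100,v/3.2+130)
C=lambda u,v:(u/3.1+180,v/3.1+150)
def P(n,f,uv,z): print(n,f,pt(f,*uv,z))
P('green','scene0',A(370,225),.106);P('red','scene0',A(607,365),.084)
P('lemon','scene0',A(160,274),.027);P('lemon','side0',C(465,195),.027)
P('garlic','scene0',B(149,192),.026);P('garlic','side0',C(375,516),.026)
P('plug','scene0',B(280,247),.012);P('plug','side0',C(387,406),.012)
P('glasstop','scene0',B(408,232),.082);P('glasstop','side0',C(433,234),.082)
for n,f,T,z,c in [('tray','scene0',A,.03,[(430,240),(483,170),(760,242),(715,335)]),('tray','side0',C,.03,[(311,38),(387,38),(379,126),(298,124)]),
 ('dish','scene0',A,.022,[(110,124),(238,43),(393,107),(265,197)]),('dish','side0',C,.022,[(236,172),(356,188),(318,275),(187,251)]),
 ('crate','scene0',B,.04,[(224,105),(372,47),(528,125),(380,205)]),('crate','side0',C,.04,[(170,298),(325,338),(228,525),(52,460)])]:
    q=np.array([pt(f,*T(*x),z) for x in c]); e=np.roll(q,-1,0)-q
    print(n,f,q[:,:2].tolist() if 0 else '',q.mean(0),np.linalg.norm(e,axis=1),np.degrees(np.arctan2(e[:,1],e[:,0])))
# depth check
for f,m in(('scene0',A(160,274)),('scene0',A(370,225)),('scene0',A(607,365))): print(pt(f,*m))
o=env.get_obs();q=o['orientation'];print(R.from_quat(np.roll(q,-1)).as_matrix())
E
```

```text
green scene0 [ 0.4509 -0.1952  0.106 ]
red scene0 [ 0.4492 -0.3303  0.084 ]
lemon scene0 [ 0.4369 -0.0687  0.027 ]
lemon side0 [ 0.436  -0.0681  0.027 ]
garlic scene0 [0.4273 0.3144 0.026 ]
garlic side0 [0.431 0.33  0.026]
plug scene0 [0.4476 0.197  0.012 ]
plug side0 [0.4503 0.2061 0.012 ]
glasstop scene0 [0.4387 0.0556 0.082 ]
glasstop side0 [0.4421 0.0634 0.082 ]
tray scene0  [ 0.6008 -0.2479  0.03  ] [0.0799 0.1642 0.0929 0.1655] [   9.1893  -79.5504 -170.1425   95.9219]
tray side0  [ 0.5995 -0.2364  0.03  ] [0.0861 0.1746 0.0839 0.1713] [-167.4272  100.1908   10.3624  -79.0776]
dish scene0  [ 0.6059 -0.0056  0.022 ] [0.129  0.128  0.1294 0.1259] [ -1.4055 -92.9211 177.6519  86.8701]
dish side0  [0.6065 0.0044 0.022 ] [0.123  0.1337 0.1275 0.1276] [-179.3441   89.027    -2.1983  -92.963 ]
crate scene0  [0.5933 0.2415 0.04  ] [0.1463 0.196  0.1539 0.2105] [ -8.558  -98.1136 176.8251  79.9826]
crate side0  [0.5951 0.2603 0.04  ] [0.1455 0.2068 0.1533 0.1978] [173.157   85.0016 -10.19   -97.1027]
[ 0.4205 -0.0825  0.043 ]
[ 0.4513 -0.1949  0.1057]
[ 0.4454 -0.332   0.0873]
[[-0.0004  0.4248  0.9053]
 [-0.0012  0.9053 -0.4248]
 [-1.     -0.0013  0.0001]]
```

```bash
cat >> h.py <<'E'
def go(x,y,z,a=None):
    o=env.get_obs(); M=R.from_quat(np.roll(o['orientation'],-1)).as_matrix()
    a0=np.degrees(np.arctan2(M[1,2],M[0,2])); p=np.array(o['eef_pos'])
    d=M.T@(np.array([x,y,z])-p)
    print('shift',d.round(4),'turn',None if a is None else round(a0-a,1),'yaw0',a0.round(1),'tilt',M[2,1:].round(4),'rows',np.linalg.norm(d)/.0417)
def st():
    o=env.get_obs();M=R.from_quat(np.roll(o['orientation'],-1)).as_matrix()
    print('t',o['clock'],'p',np.array(o['eef_pos']),'yaw',np.degrees(np.arctan2(M[1,2],M[0,2])).round(1),'F',np.array(o['ft_force']).round(1),'gap',round(o['finger_gap'],3))
E
python3 -m handwheel '[[[-25,0,0,-0.058,-0.193,0.338,-1],[-25,0,0,-0.058,-0.193,0.338,-1],[-25,0,0,-0.058,-0.193,0.338,-1],[-25,0,0,-0.058,-0.193,0.338,-1],[-25,0,0,-0.058,-0.193,0.338,-1],[-25,0,0,-0.058,-0.193,0.338,-1],[-25,0,0,-0.058,-0.193,0.338,-1],[-25,0,0,-0.058,-0.193,0.338,-1],[-25,0,0,-0.058,-0.193,0.338,-1],[-25,0,0,-0.058,-0.193,0.338,-1],[-25,0,0,-0.058,-0.193,0.338,-1],[-25,0,0,-0.058,-0.193,0.338,-1],[-25,0,0,-0.058,-0.193,0.338,-1]]]'
python3 - <<'E'
from h import *
st(); snap('wrist','w1'); go(.53,-.16,.31,0)
E
```

```text
clock: 1.23
eef_pos: [0.4994, 0.2711, 0.2999]
orientation: [0.707, 0.001, 0.707, -0.0]
ft_force: [-0.4, 0.9, 0.1]
finger_gap: 0.999
t 1.2333 p [0.4994 0.2711 0.2999] yaw -0.1 F [-0.4  0.9  0.1] gap 0.999
shift [-0.0102 -0.4315  0.031 ] turn -0.0 yaw0 -0.0 tilt [ 0.0001 -0.001 ] rows 10.377567184655868
```

View pics/w1.png

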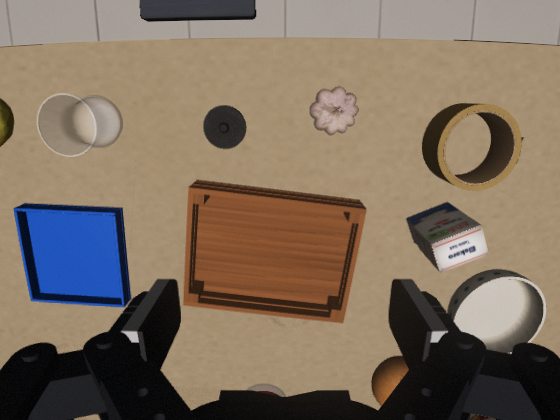

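```bash
python3 - <<'E'
from h import *
crop('w1',0,80,380,330,2.1,'c4')
E
python3 -m handwheel '[[[0,0,0,-0.01,-0.43,0.03,-1],[0,0,0,-0.01,-0.43,0.03,-1],[0,0,0,-0.01,-0.43,0.03,-1],[0,0,0,-0.01,-0.43,0.03,-1],[0,0,0,-0.01,-0.43,0.03,-1],[0,0,0,-0.01,-0.43,0.03,-1],[0,0,0,-0.01,-0.43,0.03,-1],[0,0,0,-0.01,-0.43,0.03,-1],[0,0,0,-0.01,-0.43,0.03,-1],[0,0,0,-0.01,-0.43,0.03,-1],[0,0,0,-0.01,-0.43,0.03,-1],[0,0,0,-0.01,-0.43,0.03,-1],[0,0,0,-0.01,-0.43,0.03,-1],[0,0,0,-0.01,-0.43,0.03,-1]]]'
python3 - <<'E'
from h import *
st(); snap('wrist','w2'); 
crop('w2',90,40,470,320,2,'c5')
E
```

```text
clock: 2.45
eef_pos: [0.5294, -0.1577, 0.3099]
orientation: [0.707, 0.0, 0.707, 0.0]
ft_force: [0.2, 1.2, -0.3]
finger_gap: 1.0
t 2.45 p [ 0.5294 -0.1577  0.3099] yaw 0.0 F [ 0.2  1.2 -0.3] gap 1.0
```

View pics/c4.png

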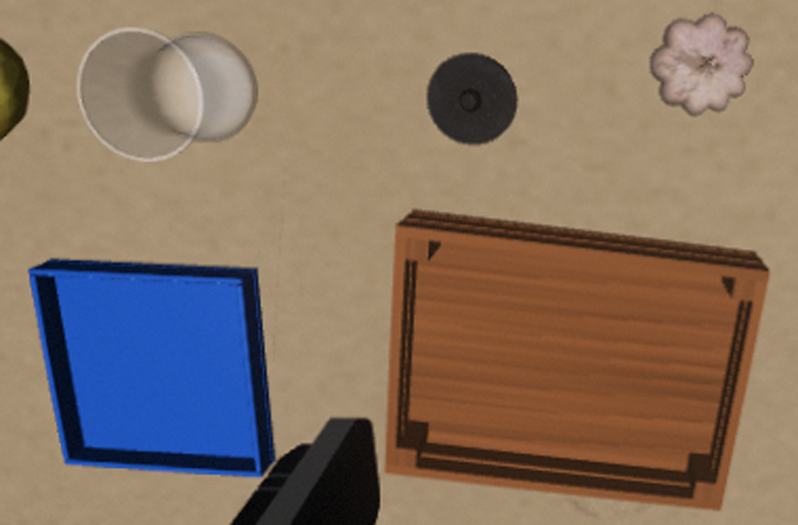

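View pics/w2.png

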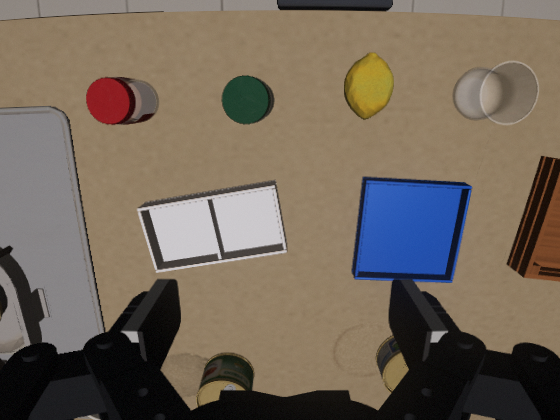

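View pics/c5.png

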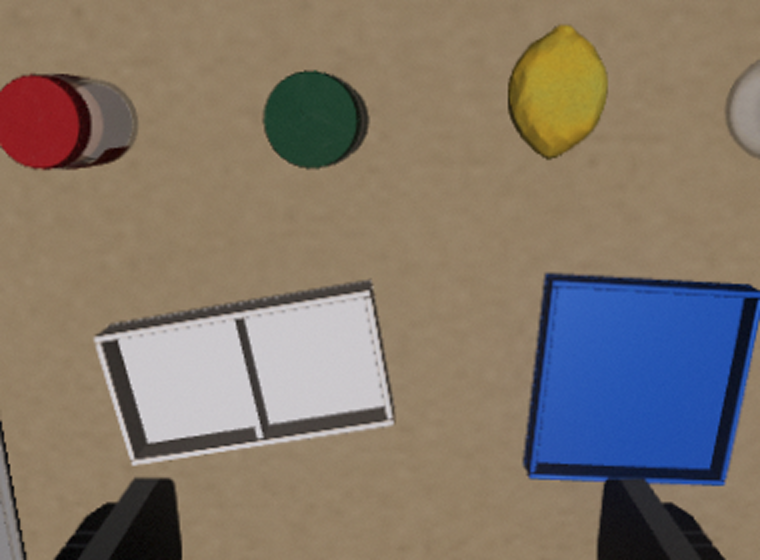

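```bash
python3 - <<'E'
from h import *
A=lambda u,v:(u/2,v/2+80*0)  # placeholder
C4=lambda u,v:(u/2.1,v/2.1+80)
C5=lambda u,v:(u/2+90,v/2+40)
def P(n,f,uv,z): print(n,f,pt(f,*uv,z))
P('green','w2',C5(311,120),.106);P('red','w2',C5(41,121),.084)
P('red base right','w2',C5(136,122),.0)
P('lemon','w2',C5(558,92),.027);a=pt('w2',*C5(565,25),.027);b=pt('w2',*C5(550,157),.027);print(a,b,np.linalg.norm(a-b),np.degrees(np.arctan2(*(b-a)[[1,0]])))
P('garlic','w1',C4(703,64),.026);P('plug','w1',C4(472,98),.01)
P('glass','w1',C4(141,94),.082);P('glass','w2',(509,93),.082)
for n,f,T,z,c in [('tray','w2',C5,.03,[(97,340),(371,291),(393,424),(133,463)]),('dish','w2',C5,.022,[(549,280),(758,298),(724,483),(530,474)]),('dish','w1',C4,.022,[(30,270),(257,270),(272,474),(66,464)]),('crate','w1',C4,.04,[(397,225),(768,268),(720,508),(388,472)])]:
    q=np.array([pt(f,*T(*x),z) for x in c]); e=np.roll(q,-1,0)-q
    print(n,f,q.mean(0),np.linalg.norm(e,axis=1),np.degrees(np.arctan2(e[:,1],e[:,0])))
go(.45,-.192,.16,0)
E
```

```text
green w2 [ 0.4512 -0.1919  0.106 ]
red w2 [ 0.45   -0.3238  0.084 ]
red base right w2 [ 0.4513 -0.3056  0.    ]
lemon w2 [ 0.4361 -0.0657  0.027 ]
[ 0.4017 -0.0639  0.027 ] [ 0.4706 -0.0682  0.027 ] 0.06906078793704572 -3.534162734804631
garlic w1 [0.4319 0.3254 0.026 ]
plug w1 [0.4499 0.2037 0.01  ]
glass w1 [0.4409 0.0626 0.082 ]
glass w2 [0.4414 0.06   0.082 ]
tray w2 [ 0.6019 -0.2429  0.03  ] [0.1661 0.0841 0.1655 0.0818] [ 100.2283    8.8011  -80.5717 -170.8132]
dish w2 [ 0.609  -0.0012  0.022 ] [0.1282 0.1238 0.1284 0.1264] [ 85.3766  -1.5278 -93.4543 178.3299]
dish w1 [0.6076 0.0057 0.022 ] [0.138  0.1322 0.1353 0.1285] [ 89.8305  -4.0887 -91.6796 177.0139]
crate w1 [0.5991 0.255  0.04  ] [0.1978 0.1499 0.1972 0.1493] [ 83.0679  -7.0277 -97.1147 173.1934]
shift [ 0.15   -0.0345 -0.0794] turn 0.1 yaw0 0.1 tilt [ 0.0007 -0.0005] rows 4.153916070747938
```

```bash
python3 -m handwheel '[[[80,0,0,0.11,-0.0345,-0.079,-1],[80,0,0,0.11,-0.0345,-0.079,-1],[80,0,0,0.11,-0.0345,-0.079,-1],[80,0,0,0.11,-0.0345,-0.079,-1],[80,0,0,0.11,-0.0345,-0.079,-1],[80,0,0,0.11,-0.0345,-0.079,-1],[80,0,0,0.11,-0.0345,-0.079,-1],[80,0,0,0.11,-0.0345,-0.079,-1],[80,0,0,0.11,-0.0345,-0.079,-1],[80,0,0,0.11,-0.0345,-0.079,-1],[80,0,0,0.11,-0.0345,-0.079,-1],[80,0,0,0.11,-0.0345,-0.079,-1],[80,0,0,0.11,-0.0345,-0.079,-1],[80,0,0,0.11,-0.0345,-0.079,-1]]]'
python3 - <<'E'
from h import *
st(); print(env.get_obs()['q']); go(.451,-.193,.052,-80)
snap('wrist','w3')
E
```

```text
clock: 3.67
eef_pos: [0.4502, -0.1934, 0.2004]
orientation: [0.542, 0.454, 0.542, -0.454]
ft_force: [0.7, 0.3, 0.8]
finger_gap: 0.999
t 3.6667 p [ 0.4502 -0.1934  0.2004] yaw -79.8 F [0.7 0.3 0.8] gap 0.999
[-0.3144  0.0165  0.6447  1.9275 -0.0108  1.2009  0.5117]
shift [ 0.1484  0.0008 -0.0002] turn 0.2 yaw0 -79.8 tilt [ 0.0001 -0.0001] rows 3.5576324042578635
```

View pics/w3.png

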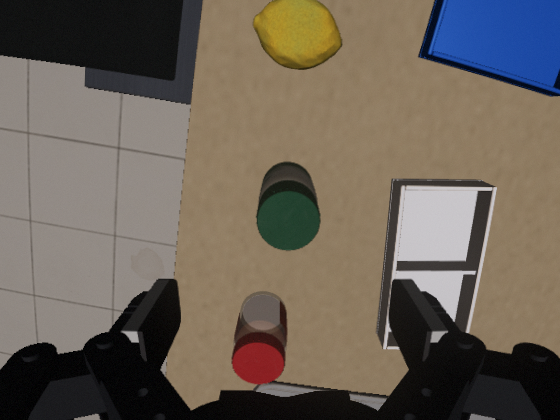

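```bash
python3 - <<'E'
from h import *
print(pt('w3',288.5,218,.106),pt('w3',259,358,.084),pt('w3',298,33,.027))
E
python3 -m handwheel '[[[0,0,0,0.04,0,0,-1],[0,0,0,0.08,0,0,-1],[0,0,0,0.11,0,0,-1],[0,0,0,0.135,0,0,-1],[0,0,0,0.148,0,0,-1],[0,0,0,0.148,0,0,-1],[0,0,0,0.148,0,0,-1]]]'
```

```text
[ 0.4509 -0.1902  0.106 ] [ 0.4504 -0.321   0.084 ] [ 0.4368 -0.067   0.027 ]
clock: 4.3
eef_pos: [0.4497, -0.1943, 0.0522]
orientation: [0.541, 0.454, 0.542, -0.455]
ft_force: [0.2, -0.7, 0.1]
finger_gap: 1.0
```

```bash
python3 -m handwheel '[[[0,0,0,0,0,-0.003,-1],[0,0,0,0,0,-0.003,0.3],[0,0,0,0,0,-0.003,1],[0,0,0,0,0,-0.003,1],[0,0,0,0,0,-0.003,1],[0,0,0,0,0,-0.003,1],[0,0,0,0,0,-0.003,1],[0,0,0,0,0,-0.003,1],[0,0,0,0,0,-0.003,1],[0,0,0,0,0,-0.003,1]]]' 50
python3 - <<'E'
from h import *
st();go(.4497,-.193,.14);go(.595,-.2025,.14)
E
```

```text
clock: 5.13
eef_pos: [0.4501, -0.1914, 0.0532]
orientation: [0.541, 0.455, 0.541, -0.455]
ft_force: [-0.3, 0.7, 6.1]
finger_gap: 0.514
t 5.1333 p [ 0.4501 -0.1914  0.0532] yaw -80.1 F [-0.3  0.7  6.1] gap 0.514
shift [-0.0868 -0.0006  0.0015] turn None yaw0 -80.1 tilt [0.0013 0.0001] rows 2.082414692576276
shift [-0.0866  0.141   0.0358] turn None yaw0 -80.1 tilt [0.0013 0.0001] rows 4.05960102017507
```

```bash
python3 -m handwheel '[[[0,0,0,-0.03,0,0,1],[0,0,0,-0.06,0,0,1],[0,0,0,-0.087,0.02,0.005,1],[0,0,0,-0.087,0.05,0.012,1],[0,0,0,-0.087,0.085,0.02,1],[0,0,0,-0.087,0.115,0.03,1],[0,0,0,-0.087,0.141,0.036,1],[0,0,0,-0.087,0.141,0.036,1],[0,0,0,-0.087,0.141,0.036,1],[0,0,0,-0.087,0.141,0.036,1]]]'
python3 - <<'E'
from h import *
st();go(.595,-.2025,.0575);snap('wrist','w4')
E
```

```text
clock: 5.97
eef_pos: [0.5937, -0.203, 0.1389]
orientation: [0.541, 0.455, 0.541, -0.456]
ft_force: [-0.3, -0.7, -2.2]
finger_gap: 0.512
t 5.9667 p [ 0.5937 -0.203   0.1389] yaw -80.2 F [-0.3 -0.7 -2.2] gap 0.512
shift [ 0.0814  0.0015 -0.0003] turn None yaw0 -80.2 tilt [-0.0014 -0.    ] rows 1.9529057751021452
```

View pics/w4.png

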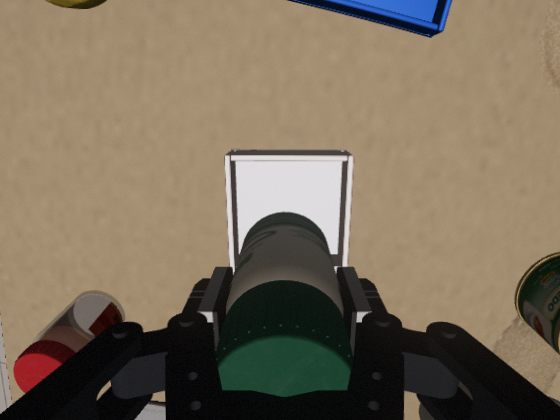

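```bash
python3 -m handwheel '[[[0,0,0,0.03,0.001,0,1],[0,0,0,0.055,0.001,0,1],[0,0,0,0.07,0.001,0,1],[0,0,0,0.077,0.001,0,1],[0,0,0,0.080,0.001,0,1],[0,0,0,0.081,0.001,0,1],[0,0,0,0.081,0.001,0,1]]]'
python3 -m handwheel '[[[0,0,0,0,0,0,0.2],[0,0,0,0,0,0,-0.3],[0,0,0,0,0,0,-0.5],[0,0,0,0,0,0,-0.5],[0,0,0,0,0,0,-0.5],[0,0,0,-0.03,0,0,-0.5],[0,0,0,-0.07,0,0,-0.5],[0,0,0,-0.11,0,0,-1],[0,0,0,-0.14,0,0,-1],[0,0,0,-0.14,0,0,-1]]]'
python3 - <<'E'
from h import *
st();go(.450,-.325,.19);snap('wrist','w5')
E
```

```text
clock: 6.6
eef_pos: [0.5959, -0.2028, 0.0594]
orientation: [0.541, 0.456, 0.541, -0.455]
ft_force: [0.3, -0.6, -1.8]
finger_gap: 0.515
clock: 7.43
eef_pos: [0.5983, -0.2041, 0.2057]
orientation: [0.544, 0.457, 0.538, -0.454]
ft_force: [0.8, -0.6, 1.0]
finger_gap: 0.999
t 7.4333 p [ 0.5983 -0.2041  0.2057] yaw -80.2 F [ 0.8 -0.6  1. ] gap 0.999
shift [ 0.0144 -0.1669  0.0937] turn None yaw0 -80.2 tilt [0.0093 0.0035] rows 4.603264901169816
```

View pics/w5.png

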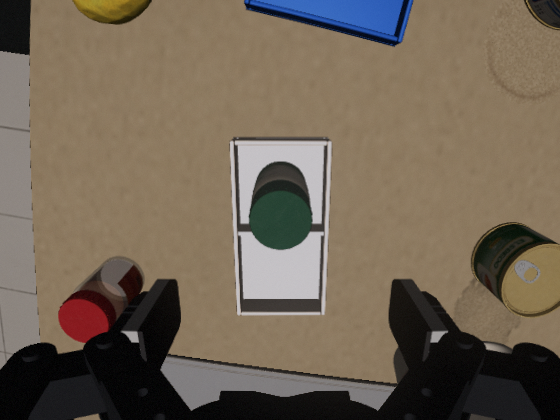

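```bash
python3 -m handwheel '[[[0,0,0,0.014,-0.04,0.02,-1],[0,0,0,0.014,-0.08,0.045,-1],[0,0,0,0.014,-0.12,0.07,-1],[0,0,0,0.014,-0.15,0.085,-1],[0,0,0,0.014,-0.167,0.094,-1],[0,0,0,0.014,-0.167,0.094,-1],[0,0,0,0.014,-0.167,0.094,-1],[0,0,0,0.014,-0.167,0.094,-1]]]'
python3 - <<'E'
from h import *
print(pt('w5',87,317,.084));st();snap('wrist','w6'); go(.450,-.325,.048,-80);snap('side','s1')
E
```

```text
clock: 8.15
eef_pos: [0.4475, -0.3229, 0.1838]
orientation: [0.541, 0.455, 0.541, -0.455]
ft_force: [-0.3, 0.5, -0.6]
finger_gap: 0.996
[ 0.4542 -0.3219  0.084 ]
t 8.15 p [ 0.4475 -0.3229  0.1838] yaw -80.1 F [-0.3  0.5 -0.6] gap 0.996
shift [0.1358 0.0017 0.0029] turn -0.0 yaw0 -80.0 tilt [-0.0005 -0.0006] rows 3.2575676892331646
```

View pics/w6.png

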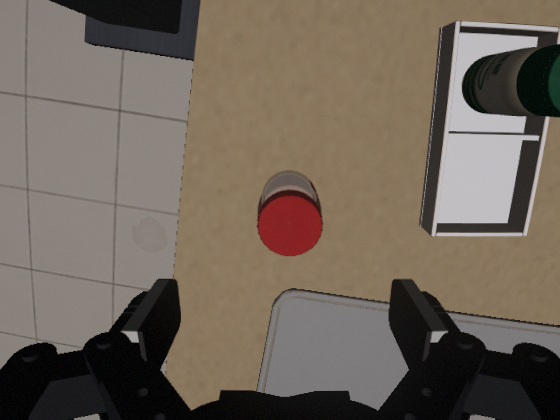

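```bash
python3 - <<'E'
from h import *
p=pt('w6',290,223,.084);print(p);go(p[0],p[1],.048)
E
```

```text
[ 0.4501 -0.3247  0.084 ]
shift [0.1358 0.0017 0.0026] turn None yaw0 -80.0 tilt [-0.0006 -0.0004] rows 3.2584590269789624
```

```bash
python3 -m handwheel '[[[0,0,0,0.04,0.002,0.002,-1],[0,0,0,0.08,0.002,0.002,-1],[0,0,0,0.11,0.002,0.002,-1],[0,0,0,0.127,0.002,0.002,-1],[0,0,0,0.136,0.002,0.002,-1],[0,0,0,0.136,0.002,0.002,-1],[0,0,0,0.136,0.002,0.002,0.3],[0,0,0,0.136,0.002,0.002,1],[0,0,0,0.136,0.002,0.002,1],[0,0,0,0.136,0.002,0.002,1],[0,0,0,0.136,0.002,0.002,1],[0,0,0,0.136,0.002,0.002,1],[0,0,0,0.136,0.002,0.002,1],[0,0,0,0.136,0.002,0.002,1],[0,0,0,0.136,0.002,0.002,1],[0,0,0,0.136,0.002,0.002,1]]]' 50
python3 - <<'E'
from h import *
st();go(.608,-.2835,.135)
E
```

```text
clock: 9.58
eef_pos: [0.4505, -0.3258, 0.0499]
orientation: [0.542, 0.456, 0.54, -0.455]
ft_force: [0.6, 0.6, 5.0]
finger_gap: 0.546
t 9.5833 p [ 0.4505 -0.3258  0.0499] yaw -80.1 F [0.6 0.6 5. ] gap 0.546
shift [-0.0847  0.1627 -0.0146] turn None yaw0 -80.1 tilt [0.0025 0.0011] rows 4.41157363272517
```

```bash
python3 -m handwheel '[[[0,0,0,-0.03,0,0,1],[0,0,0,-0.06,0,0,1],[0,0,0,-0.085,0.02,-0.002,1],[0,0,0,-0.085,0.055,-0.005,1],[0,0,0,-0.085,0.09,-0.008,1],[0,0,0,-0.085,0.125,-0.011,1],[0,0,0,-0.085,0.15,-0.014,1],[0,0,0,-0.085,0.163,-0.015,1],[0,0,0,-0.085,0.163,-0.015,1],[0,0,0,-0.085,0.163,-0.015,1],[0,0,0,-0.085,0.163,-0.015,1]]]'
python3 - <<'E'
from h import *
st();go(.608,-.2835,.054,-80);snap('wrist','w7')
E
```

```text
clock: 10.5
eef_pos: [0.6065, -0.2834, 0.1337]
orientation: [0.541, 0.455, 0.541, -0.456]
ft_force: [0.1, -0.8, -1.1]
finger_gap: 0.553
t 10.5 p [ 0.6065 -0.2834  0.1337] yaw -80.2 F [ 0.1 -0.8 -1.1] gap 0.553
shift [0.0797 0.0015 0.0003] turn -0.2 yaw0 -80.2 tilt [-0.0003  0.0004] rows 1.911496901308175
```

View pics/w7.png

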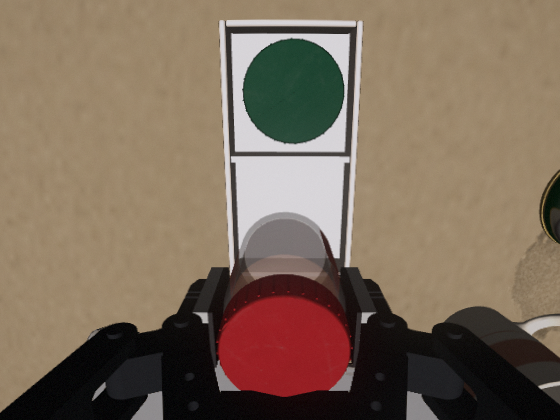

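Green is centred in its bay and red is over the second bay.

```bash
python3 -m handwheel '[[[0,0,0,0.03,0.001,0,1],[0,0,0,0.055,0.001,0,1],[0,0,0,0.069,0.001,0,1],[0,0,0,0.076,0.001,0,1],[0,0,0,0.079,0.001,0,1],[0,0,0,0.080,0.001,0,1],[0,0,0,0.080,0.001,0,1],[0,0,0,0.080,0.001,0,0.2],[0,0,0,0.080,0.001,0,-0.3],[0,0,0,0.080,0.001,0,-0.5],[0,0,0,0.080,0.001,0,-0.5],[0,0,0,0.080,0.001,0,-0.5],[0,0,0,0.05,0.001,0,-0.5],[0,0,0,0.01,0.001,0,-0.5],[0,0,0,-0.03,0.001,0,-1],[0,0,0,-0.06,0.001,0,-1],[0,0,0,-0.06,0.001,0,-1]]]'
python3 - <<'E'
from h import *
st();go(.436,-.067,.19,-3.5);snap('wrist','w8')
E
```

```text
clock: 11.97
eef_pos: [0.6109, -0.2845, 0.2009]
orientation: [0.544, 0.457, 0.538, -0.454]
ft_force: [-0.1, -0.5, 0.1]
finger_gap: 1.0
t 11.9667 p [ 0.6109 -0.2845  0.2009] yaw -80.2 F [-0.1 -0.5  0.1] gap 1.0
shift [ 0.0085 -0.1353 -0.2442] turn -76.7 yaw0 -80.2 tilt [0.0089 0.005 ] rows 6.6976310866550275
```

View pics/w8.png

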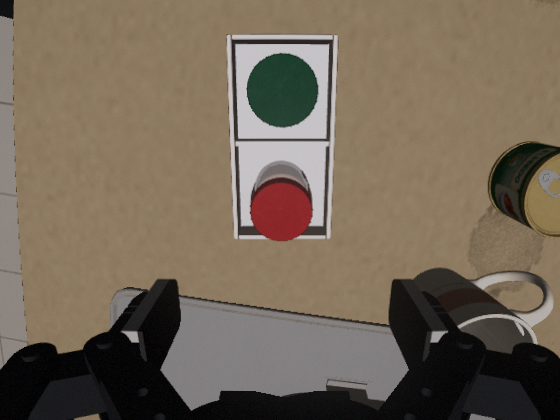

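```bash
python3 -m handwheel '[[[-7,0,0,0.009,-0.02,-0.035,-1],[-14,0,0,0.009,-0.04,-0.07,-1],[-21,0,0,0.009,-0.058,-0.104,-1],[-28,0,0,0.009,-0.075,-0.135,-1],[-35,0,0,0.009,-0.09,-0.163,-1],[-42,0,0,0.009,-0.105,-0.19,-1],[-49,0,0,0.009,-0.12,-0.217,-1],[-56,0,0,0.009,-0.13,-0.234,-1],[-63,0,0,0.009,-0.135,-0.244,-1],[-70,0,0,0.009,-0.135,-0.244,-1],[-76.7,0,0,0.009,-0.135,-0.244,-1],[-76.7,0,0,0.009,-0.135,-0.244,-1],[-76.7,0,0,0.009,-0.135,-0.244,-1]]]'
python3 - <<'E'
from h import *
st();snap('wrist','w9');go(.436,-.067,.016,-3.5)
E
```

```text
clock: 13.1
eef_pos: [0.4332, -0.0651, 0.1837]
orientation: [0.706, 0.022, 0.707, -0.022]
ft_force: [-0.2, -0.3, -0.1]
finger_gap: 1.002
t 13.1 p [ 0.4332 -0.0651  0.1837] yaw -3.6 F [-0.2 -0.3 -0.1] gap 1.002
shift [ 0.1678 -0.0016  0.0029] turn -0.2 yaw0 -3.7 tilt [-0.0002 -0.0009] rows 4.0247053593071
```

View pics/w9.png

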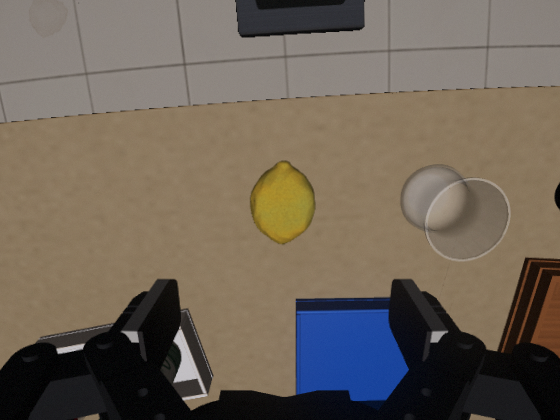

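```bash
python3 - <<'E'
from h import *
print(pt('w9',283,203,.027))
E
python3 -m handwheel '[[[0,0,0,0.04,-0.0015,0.003,-1],[0,0,0,0.08,-0.0015,0.003,-1],[0,0,0,0.12,-0.0015,0.003,-1],[0,0,0,0.145,-0.0015,0.003,-1],[0,0,0,0.16,-0.0015,0.003,-1],[0,0,0,0.167,-0.0015,0.003,-1],[0,0,0,0.167,-0.0015,0.003,-1],[0,0,0,0.167,-0.0015,0.003,0.2],[0,0,0,0.167,-0.0015,0.003,1],[0,0,0,0.167,-0.0015,0.003,1],[0,0,0,0.167,-0.0015,0.003,1],[0,0,0,0.167,-0.0015,0.003,1],[0,0,0,0.167,-0.0015,0.003,1],[0,0,0,0.167,-0.0015,0.003,1],[0,0,0,0.167,-0.0015,0.003,1],[0,0,0,0.167,-0.0015,0.003,1]]]' 30
python3 -m handwheel '[[[0,0,0,-0.03,0,0,1],[0,0,0,-0.07,0,0,1],[0,0,0,-0.11,0,0,1],[0,0,0,-0.15,0,0,1],[0,0,0,-0.18,0,0,1],[0,0,0,-0.18,0,0,1],[0,0,0,-0.18,0,0,1]]]'
python3 - <<'E'
from h import *
st();go(.594,.215,.19,-7)
E
```

```text
[ 0.4361 -0.0665  0.027 ]
clock: 14.48
eef_pos: [0.4376, -0.0668, 0.0188]
orientation: [0.708, 0.022, 0.706, -0.021]
ft_force: [-2.8, 0.4, 9.0]
finger_gap: 0.594
clock: 15.07
eef_pos: [0.4377, -0.0668, 0.1997]
orientation: [0.709, 0.022, 0.705, -0.021]
ft_force: [-0.2, 0.3, -2.1]
finger_gap: 0.59
t 15.0667 p [ 0.4377 -0.0668  0.1997] yaw -3.5 F [-0.2  0.3 -2.1] gap 0.59
shift [0.011  0.2907 0.1389] turn 3.5 yaw0 -3.5 tilt [0.0018 0.0051] rows 7.7313596722900115
```

```bash
python3 -m handwheel '[[[1,0,0,0.011,0.03,0.015,1],[2,0,0,0.011,0.065,0.032,1],[3.5,0,0,0.011,0.10,0.048,1],[3.5,0,0,0.011,0.135,0.065,1],[3.5,0,0,0.011,0.17,0.082,1],[3.5,0,0,0.011,0.205,0.098,1],[3.5,0,0,0.011,0.24,0.115,1],[3.5,0,0,0.011,0.27,0.13,1],[3.5,0,0,0.011,0.291,0.139,1],[3.5,0,0,0.011,0.291,0.139,1],[3.5,0,0,0.011,0.291,0.139,1]]]'
python3 - <<'E'
from h import *
st();snap('wrist','w10')
E
```

```text
clock: 15.98
eef_pos: [0.592, 0.2163, 0.1842]
orientation: [0.705, 0.041, 0.707, -0.043]
ft_force: [-0.5, -0.3, -1.8]
finger_gap: 0.597
t 15.9833 p [0.592  0.2163 0.1842] yaw -6.8 F [-0.5 -0.3 -1.8] gap 0.597
```

View pics/w10.png

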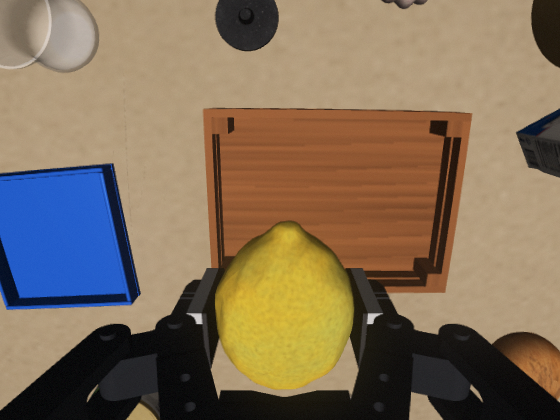

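```bash
python3 - <<'E'
from h import *
q=np.array([pt('w10',*u,.04) for u in[(204.5,109),(470.5,114),(446,292)]]);print(q,np.linalg.norm(np.diff(q,axis=0),axis=1),'centre',(q[0]+q[2])/2,np.degrees(np.arctan2(*(q[1]-q[0])[[1,0]])))
d=np.array([pt('w10',*u,.022) for u in[(113,165),(139,298),(8,309)]]);print(d)
print('plug',pt('w10',247,17,.012))
c=(q[0]+q[2])/2;yv=(q[1]-q[0])/np.linalg.norm(q[1]-q[0]);t=c-.040*yv;print('t',t);go(t[0],t[1],.026,-7)
E
```

```text
[[0.5132 0.1663 0.04  ]
 [0.5391 0.3619 0.04  ]
 [0.6868 0.345  0.04  ]] [0.1974 0.1487] centre [0.6    0.2556 0.04  ] 82.4685797633504
[[ 0.5471  0.0789  0.022 ]
 [ 0.6707  0.0709  0.022 ]
 [ 0.6702 -0.0649  0.022 ]]
plug [0.4495 0.2042 0.012 ]
t [0.5948 0.216  0.04  ]
shift [0.1587 0.002  0.0028] turn 0.1 yaw0 -6.9 tilt [-0.0021 -0.0019] rows 3.8070542666398888
```

```bash
python3 -m handwheel '[[[0,0,0,0.035,0.001,0.003,1],[0,0,0,0.075,0.001,0.003,1],[0,0,0,0.11,0.001,0.003,1],[0,0,0,0.135,0.001,0.003,1],[0,0,0,0.15,0.001,0.003,1],[0,0,0,0.156,0.001,0.003,1],[0,0,0,0.158,0.001,0.003,1],[0,0,0,0.158,0.001,0.003,1]]]'
python3 -m handwheel '[[[0,0,0,0,0,0,0.0],[0,0,0,0,0,0,-0.2],[0,0,0,0,0,0,-0.4],[0,0,0,0,0,0,-0.4],[0,0,0,0,0,0,-0.4],[0,0,0,0,0,0,-0.4]]]'
python3 - <<'E'
from h import *
st()
E
python3 -m handwheel '[[[0,0,0,-0.03,0,0,-0.4],[0,0,0,-0.07,0,0,-0.4],[0,0,0,-0.11,0,0,-1],[0,0,0,-0.15,0,0,-1],[0,0,0,-0.18,0,0,-1],[0,0,0,-0.18,0,0,-1],[0,0,0,-0.18,0,0,-1]]]'
python3 - <<'E'
from h import *
st();snap('wrist','w11');go(.432,.3255,.19,-7)
E
```

```text
clock: 16.7
eef_pos: [0.596, 0.215, 0.0288]
orientation: [0.706, 0.043, 0.706, -0.043]
ft_force: [0.2, -0.3, -0.6]
finger_gap: 0.593
clock: 17.2
eef_pos: [0.596, 0.216, 0.0287]
orientation: [0.706, 0.043, 0.706, -0.043]
ft_force: [0.2, 0.4, -0.1]
finger_gap: 0.697
t 17.2 p [0.596  0.216  0.0287] yaw -6.9 F [ 0.2  0.4 -0.1] gap 0.697
clock: 17.78
eef_pos: [0.5969, 0.2162, 0.2106]
orientation: [0.707, 0.044, 0.705, -0.042]
ft_force: [-0.4, 0.2, -1.6]
finger_gap: 0.998
t 17.7833 p [0.5969 0.2162 0.2106] yaw -6.9 F [-0.4  0.2 -1.6] gap 0.998
shift [ 0.0185  0.0889 -0.1759] turn 0.1 yaw0 -6.9 tilt [0.0006 0.0006] rows 4.7474041823903805
```

View pics/w11.png

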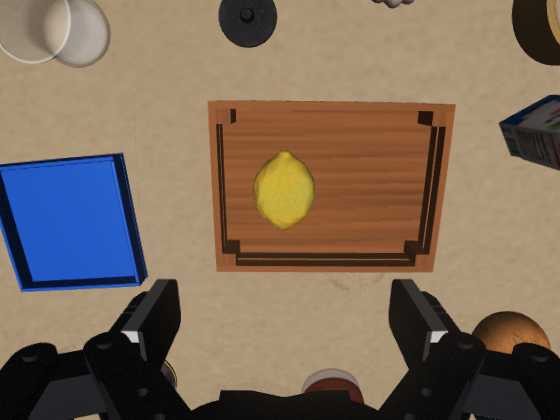

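```bash
python3 -m handwheel '[[[7,0,0,0.0,0.01,-0.02,-1],[14,0,0,0.005,0.02,-0.04,-1],[21,0,0,0.01,0.03,-0.06,-1],[28,0,0,0.015,0.04,-0.08,-1],[35,0,0,0.0185,0.05,-0.1,-1],[42,0,0,0.0185,0.06,-0.12,-1],[49,0,0,0.0185,0.07,-0.14,-1],[56,0,0,0.0185,0.08,-0.16,-1],[63,0,0,0.0185,0.089,-0.176,-1],[70,0,0,0.0185,0.089,-0.176,-1],[77,0,0,0.0185,0.089,-0.176,-1],[84,0,0,0.0185,0.089,-0.176,-1],[90,0,0,0.0185,0.089,-0.176,-1],[90,0,0,0.0185,0.089,-0.176,-1],[90,0,0,0.0185,0.089,-0.176,-1]]]'
python3 - <<'E'
from h import *
st();print(env.get_obs()['q']);snap('wrist','w12');go(.432,.3255,.016,-97)
E
```

```text
clock: 19.08
eef_pos: [0.4312, 0.3251, 0.1884]
orientation: [-0.47, -0.528, -0.47, 0.529]
ft_force: [-0.2, -0.9, -0.0]
finger_gap: 1.0
t 19.0833 p [0.4312 0.3251 0.1884] yaw -96.7 F [-0.2 -0.9 -0. ] gap 1.0
[-1.0897  0.1485  0.399   1.8209 -0.0615  1.1868 -0.789 ]
shift [ 0.1727  0.0007 -0.0007] turn 0.3 yaw0 -96.7 tilt [-0.001   0.0016] rows 4.142229008605322
```

View pics/w12.png

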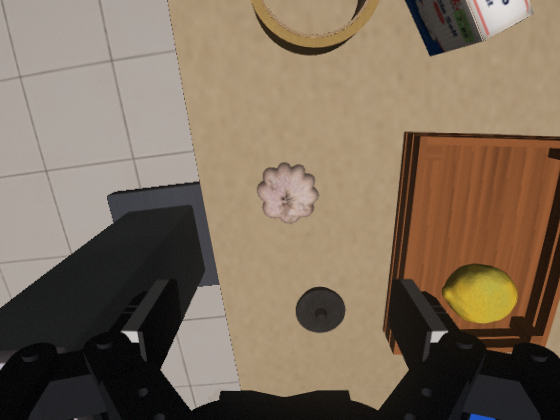

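```bash
python3 - <<'E'
from h import *
p=pt('w12',288,194,.026);print(p);go(p[0],p[1],.016)
E
```

```text
[0.4327 0.3257 0.026 ]
shift [ 0.1727  0.0014 -0.001 ] turn None yaw0 -96.7 tilt [-0.001   0.0016] rows 4.142340307449514
```

```bash
python3 -m handwheel '[[[0,0,0,0.04,0.001,-0.001,-1],[0,0,0,0.08,0.001,-0.001,-1],[0,0,0,0.12,0.001,-0.001,-1],[0,0,0,0.15,0.001,-0.001,-1],[0,0,0,0.165,0.001,-0.001,-1],[0,0,0,0.171,0.001,-0.001,-1],[0,0,0,0.171,0.001,-0.001,-1],[0,0,0,0.171,0.001,-0.001,0.2],[0,0,0,0.171,0.001,-0.001,1],[0,0,0,0.171,0.001,-0.001,1],[0,0,0,0.171,0.001,-0.001,1],[0,0,0,0.171,0.001,-0.001,1],[0,0,0,0.171,0.001,-0.001,1],[0,0,0,0.171,0.001,-0.001,1],[0,0,0,0.171,0.001,-0.001,1],[0,0,0,0.171,0.001,-0.001,1]]]' 25
python3 -m handwheel '[[[0,0,0,-0.03,0,0,1],[0,0,0,-0.07,0,0,1],[0,0,0,-0.11,0,0,1],[0,0,0,-0.14,0,0,1],[0,0,0,-0.14,0,0,1],[0,0,0,-0.14,0,0,1]]]'
python3 - <<'E'
from h import *
st();go(.6055,.302,.15,-97)
E
```

```text
clock: 20.47
eef_pos: [0.4339, 0.3271, 0.0206]
orientation: [0.469, 0.53, 0.469, -0.528]
ft_force: [-1.8, -2.9, 8.0]
finger_gap: 0.576
clock: 20.97
eef_pos: [0.4341, 0.3274, 0.1618]
orientation: [0.469, 0.531, 0.469, -0.527]
ft_force: [-0.8, -0.1, -1.0]
finger_gap: 0.57
t 20.9667 p [0.4341 0.3274 0.1618] yaw -96.9 F [-0.8 -0.1 -1. ] gap 0.57
shift [0.0123 0.1732 0.0046] turn 0.1 yaw0 -96.9 tilt [ 0.0029 -0.0049] rows 4.164327696959534
```

```bash
python3 -m handwheel '[[[0,0,0,0,0.03,0.001,1],[0,0,0,0,0.065,0.002,1],[0,0,0,0,0.1,0.003,1],[0,0,0,0,0.135,0.004,1],[0,0,0,0,0.16,0.005,1],[0,0,0,0,0.173,0.005,1],[0,0,0,0,0.173,0.005,1],[0,0,0,0,0.173,0.005,1]]]'
python3 - <<'E'
from h import *
st();snap('wrist','w13');go(.6055,.302,.028,-97)
E
```

```text
clock: 21.63
eef_pos: [0.6039, 0.2997, 0.1574]
orientation: [-0.468, -0.529, -0.469, 0.53]
ft_force: [-0.0, 0.5, 0.1]
finger_gap: 0.572
t 21.6333 p [0.6039 0.2997 0.1574] yaw -97.0 F [-0.   0.5  0.1] gap 0.572
shift [ 0.1298  0.0024 -0.0019] turn 0.1 yaw0 -96.9 tilt [-0.0017  0.0009] rows 3.1124404547506765
```

View pics/w13.png

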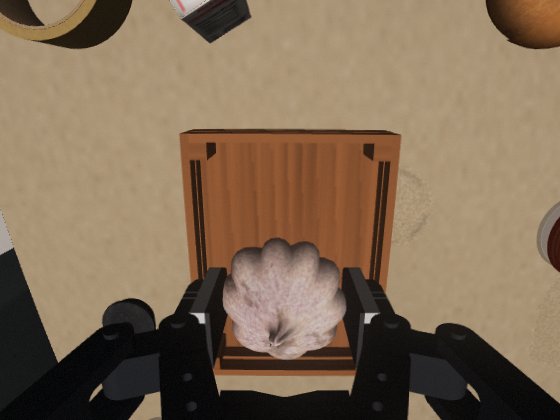

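```bash
python3 -m handwheel '[[[0,0,0,0.035,0.002,-0.002,1],[0,0,0,0.07,0.002,-0.002,1],[0,0,0,0.1,0.002,-0.002,1],[0,0,0,0.118,0.002,-0.002,1],[0,0,0,0.127,0.002,-0.002,1],[0,0,0,0.130,0.002,-0.002,1],[0,0,0,0.130,0.002,-0.002,1],[0,0,0,0.130,0.002,-0.002,1],[0,0,0,0.130,0.002,-0.002,0.0],[0,0,0,0.130,0.002,-0.002,-0.2],[0,0,0,0.130,0.002,-0.002,-0.5],[0,0,0,0.130,0.002,-0.002,-0.5],[0,0,0,0.130,0.002,-0.002,-0.5],[0,0,0,0.130,0.002,-0.002,-0.5]]]'
python3 -m handwheel '[[[0,0,0,-0.02,0,0,-0.5],[0,0,0,-0.06,0,0,-0.5],[0,0,0,-0.1,0,0,-1],[0,0,0,-0.14,0,0,-1],[0,0,0,-0.17,0,0,-1],[0,0,0,-0.17,0,0,-1],[0,0,0,-0.17,0,0,-1]]]'
python3 - <<'E'
from h import *
st();snap('wrist','w14');go(.450,.2045,.19,-92)
E
```

```text
clock: 22.85
eef_pos: [0.6064, 0.3023, 0.029]
orientation: [0.469, 0.529, 0.469, -0.529]
ft_force: [0.7, -0.3, -1.2]
finger_gap: 0.747
clock: 23.43
eef_pos: [0.6074, 0.3026, 0.2011]
orientation: [0.469, 0.531, 0.469, -0.528]
ft_force: [-0.4, 0.3, -0.6]
finger_gap: 0.999
t 23.4333 p [0.6074 0.3026 0.2011] yaw -97.0 F [-0.4  0.3 -0.6] gap 0.999
shift [ 0.0088 -0.1434  0.116 ] turn -4.9 yaw0 -96.9 tilt [ 0.0004 -0.0006] rows 4.429096604380797
```

View pics/w14.png

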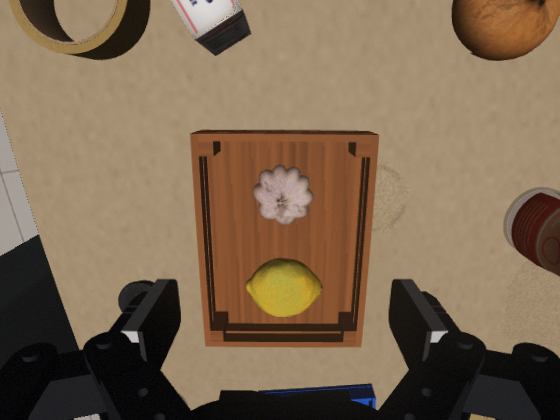

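```bash
python3 -m handwheel '[[[-7,0,0,0.0,-0.02,0.016,-1],[-14,0,0,0.0,-0.04,0.032,-1],[-21,0,0,0.0,-0.06,0.048,-1],[-28,0,0,0.0,-0.08,0.064,-1],[-35,0,0,0.0,-0.1,0.08,-1],[-42,0,0,0.0,-0.12,0.096,-1],[-49,0,0,0.0,-0.135,0.108,-1],[-56,0,0,0.009,-0.143,0.116,-1],[-63,0,0,0.009,-0.143,0.116,-1],[-70,0,0,0.009,-0.143,0.116,-1],[-77,0,0,0.009,-0.143,0.116,-1],[-84,0,0,0.009,-0.143,0.116,-1],[-91,0,0,0.009,-0.143,0.116,-1],[-95,0,0,0.009,-0.143,0.116,-1],[-95,0,0,0.009,-0.143,0.116,-1],[-95,0,0,0.009,-0.143,0.116,-1]]]'
python3 - <<'E'
from h import *
st();snap('wrist','w15');go(.450,.2045,.016,-2)
E
```

```text
clock: 24.82
eef_pos: [0.4497, 0.2041, 0.1885]
orientation: [0.706, 0.012, 0.708, -0.013]
ft_force: [-0.4, -0.2, -0.4]
finger_gap: 0.999
t 24.8167 p [0.4497 0.2041 0.1885] yaw -2.1 F [-0.4 -0.2 -0.4] gap 0.999
shift [0.1728 0.0006 0.0004] turn -0.1 yaw0 -2.1 tilt [-0.0012 -0.0015] rows 4.1433853960720475
```

View pics/w15.png

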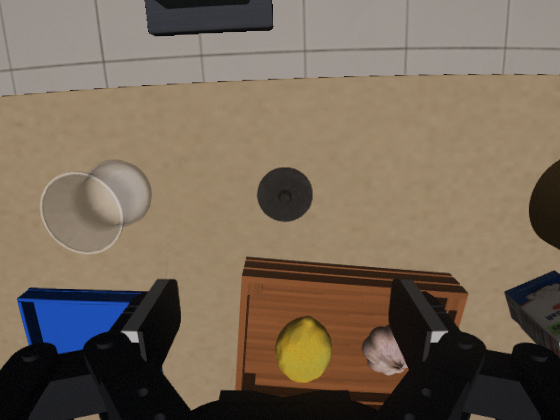

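```bash
python3 - <<'E'
from h import *
p=pt('w15',285,194,.012);print(p);go(p[0],p[1],.013)
E
python3 -m handwheel '[[[0,0,0,0.04,0.0005,0,-0.6],[0,0,0,0.08,0.0005,0,-0.6],[0,0,0,0.12,0.0005,0,-0.6],[0,0,0,0.15,0.0005,0,-0.6],[0,0,0,0.165,0.0005,0,-0.6],[0,0,0,0.171,0.0005,0,-0.6],[0,0,0,0.174,0.0005,0,-0.6],[0,0,0,0.174,0.0005,0,-0.6],[0,0,0,0.174,0.0005,0,-0.6]]]' 30
python3 - <<'E'
from h import *
st();snap('wrist','w16')
E
```

```text
[0.4499 0.2042 0.012 ]
shift [0.1758 0.0003 0.0003] turn None yaw0 -2.1 tilt [-0.0012 -0.0015] rows 4.215317643710437
clock: 25.62
eef_pos: [0.4512, 0.2053, 0.0169]
orientation: [0.707, 0.013, 0.707, -0.012]
ft_force: [-0.6, -1.0, 0.6]
finger_gap: 0.799
t 25.6167 p [0.4512 0.2053 0.0169] yaw -2.0 F [-0.6 -1.   0.6] gap 0.799
```

View pics/w16.png

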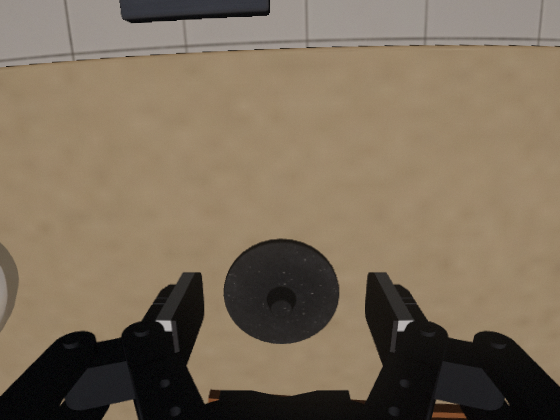

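```bash
python3 -m handwheel '[[[0,0,0,0.003,0,0,-0.6],[0,0,0,0.006,0,0,-0.6],[0,0,0,0.007,0,0,-0.5],[0,0,0,0.007,0,0,-0.4],[0,0,0,0.007,0,0,-0.3],[0,0,0,0.007,0,0,-0.3]]]' 30
python3 -m handwheel '[[[0,0,0,0,0,0,0],[0,0,0,0,0,0,1],[0,0,0,0,0,0,1],[0,0,0,0,0,0,1],[0,0,0,0,0,0,1],[0,0,0,0,0,0,1],[0,0,0,0,0,0,1]]]' 30
python3 -m handwheel '[[[0,0,0,-0.02,0,0,1],[0,0,0,-0.05,0,0,1],[0,0,0,-0.08,0,0,1],[0,0,0,-0.12,0,0,1],[0,0,0,-0.15,0,0,1],[0,0,0,-0.18,0,0,1],[0,0,0,-0.18,0,0,1]]]'
python3 - <<'E'
from h import *
st();snap('wrist','w17');go(.607,.003,.19,-2)
E
```

```text
clock: 26.17
eef_pos: [0.4505, 0.2049, 0.0089]
orientation: [0.707, 0.012, 0.707, -0.012]
ft_force: [0.3, 0.2, -0.6]
finger_gap: 0.647
clock: 26.75
eef_pos: [0.4505, 0.2051, 0.0092]
orientation: [0.707, 0.012, 0.707, -0.012]
ft_force: [-2.0, 0.8, 5.3]
finger_gap: 0.531
clock: 27.33
eef_pos: [0.453, 0.2062, 0.1948]
orientation: [0.709, 0.014, 0.705, -0.01]
ft_force: [1.5, 0.2, -0.2]
finger_gap: 0.526
t 27.3333 p [0.453  0.2062 0.1948] yaw -2.0 F [ 1.5  0.2 -0.2] gap 0.526
shift [ 0.0019 -0.1974  0.1618] turn 0.1 yaw0 -1.9 tilt [0.0038 0.0045] rows 6.120675647634601
```

View pics/w17.png

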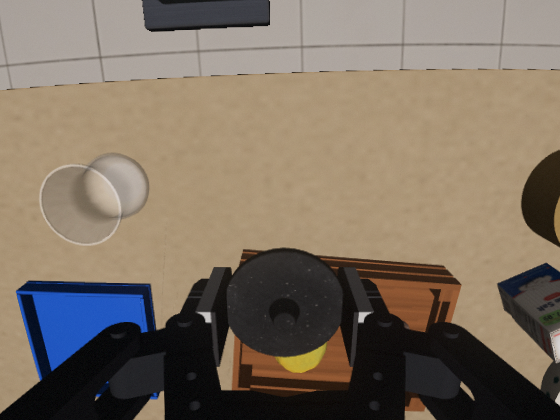

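```bash
python3 -m handwheel '[[[0,0,0,0,-0.025,0.02,1],[0,0,0,0,-0.055,0.045,1],[0,0,0,0,-0.085,0.07,1],[0,0,0,0,-0.115,0.095,1],[0,0,0,0,-0.145,0.12,1],[0,0,0,0,-0.175,0.145,1],[0,0,0,0,-0.19,0.156,1],[0,0,0,0.002,-0.197,0.162,1],[0,0,0,0.002,-0.197,0.162,1],[0,0,0,0.002,-0.197,0.162,1]]]'
python3 - <<'E'
from h import *
st();snap('wrist','w18');go(.607,.003,.0145,-2)
E
```

```text
clock: 28.22
eef_pos: [0.6048, 0.0034, 0.1855]
orientation: [0.706, 0.012, 0.708, -0.012]
ft_force: [-0.3, 0.8, -0.7]
finger_gap: 0.53
t 28.2167 p [0.6048 0.0034 0.1855] yaw -1.9 F [-0.3  0.8 -0.7] gap 0.53
shift [ 0.1714 -0.0013  0.0027] turn 0.1 yaw0 -1.9 tilt [ 0.0005 -0.0019] rows 4.110373740895978
```

View pics/w18.png

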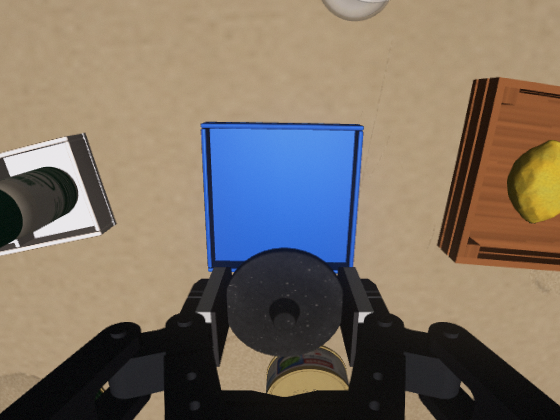

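```bash
python3 -m handwheel '[[[0,0,0,0.035,-0.001,0.002,1],[0,0,0,0.075,-0.001,0.002,1],[0,0,0,0.11,-0.001,0.002,1],[0,0,0,0.14,-0.001,0.002,1],[0,0,0,0.158,-0.001,0.002,1],[0,0,0,0.167,-0.001,0.002,1],[0,0,0,0.171,-0.001,0.002,1],[0,0,0,0.171,-0.001,0.002,1],[0,0,0,0.171,-0.001,0.002,1],[0,0,0,0.171,-0.001,0.002,0.0],[0,0,0,0.171,-0.001,0.002,-0.2],[0,0,0,0.171,-0.001,0.002,-0.4],[0,0,0,0.171,-0.001,0.002,-0.4],[0,0,0,0.171,-0.001,0.002,-0.4]]]'
python3 -m handwheel '[[[0,0,0,-0.02,0,0,-0.4],[0,0,0,-0.06,0,0,-0.4],[0,0,0,-0.1,0,0,-1],[0,0,0,-0.14,0,0,-1],[0,0,0,-0.18,0,-0.02,-1],[0,0,0,-0.22,0,-0.04,-1],[0,0,0,-0.25,0,-0.04,-1],[0,0,0,-0.25,0,-0.04,-1],[0,0,0,-0.25,0,-0.04,-1]]]'
python3 - <<'E'
from h import *
st();snap('wrist','w19');snap('scene','s2')
E
```

```text
clock: 29.43
eef_pos: [0.6078, 0.0014, 0.0162]
orientation: [0.707, 0.012, 0.707, -0.012]
ft_force: [-0.2, 0.0, 0.9]
finger_gap: 0.701
clock: 30.18
eef_pos: [0.5686, 0.0028, 0.2684]
orientation: [0.709, 0.013, 0.705, -0.011]
ft_force: [1.0, 0.2, -1.3]
finger_gap: 1.0
t 30.1833 p [0.5686 0.0028 0.2684] yaw -1.9 F [ 1.   0.2 -1.3] gap 1.0
```

View pics/w19.png

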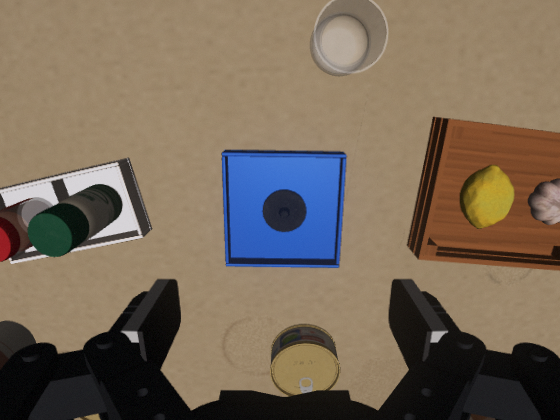

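View pics/s2.png

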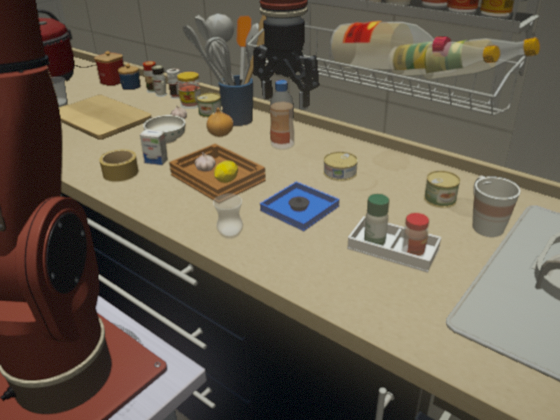

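```bash
python3 - <<'E'
from h import *
for u,v in[(268,211),(300,211),(284,196),(284,226),(240,211)]: print(pt('w19',u,v))
crop('s2',160,130,450,280,2.7,'c6')
E
```

```text
[ 0.607  -0.0159  0.0207]
[0.6079 0.0188 0.0215]
[0.5907 0.002  0.021 ]
[0.625  0.0008 0.0202]
[ 0.6113 -0.0487  0.0031]
```

View pics/c6.png

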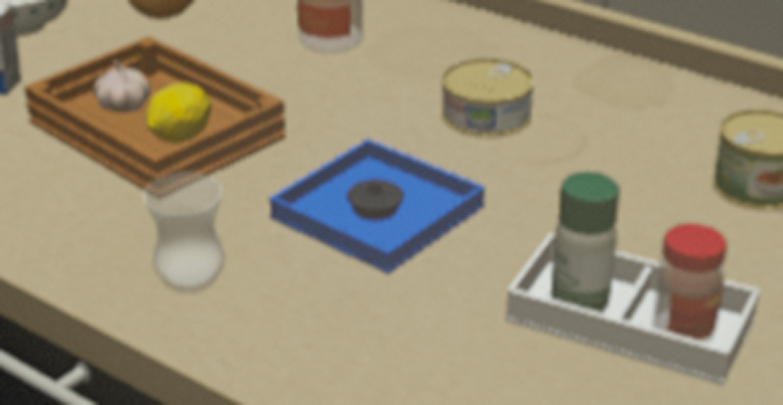

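All five things are in place, the plug's rim is level (z 20–21 mm all round, about 17 mm above the dish floor), and the glass hasn't moved.

```bash
python3 -c "
from h import *
ticket.finish_job(); st()"
```

```text
the job is handed in; nothing more can be done
the job is handed in; nothing more can be done
```

The job is handed in, about 30 s into the 131 s allowed. I put things away in the order you listed:
- **Jars:** the green-capped and red-capped jars stand upright in the white tray, one in each bay.
- **Lemon and garlic:** they lie side by side on the crate floor. The garlic is the one from the front row.
- **Plug:** it lies in the middle of the blue dish.

The last wrist and scene pictures showed all of this with the gripper open and well clear. The plug's rim measured level, at 20–21 mm on four points, and the tea glass was at the same pixel position as at the start. I saw no wrist force above about 10 N in the readings at the end of each move, though I did not log it within moves.

One disagreement: the scene and side cameras differed by up to about 19 mm in y on the far items. I went by close wrist views for the final positions, and those agreed to within a few millimetres (about 7 mm for the dish). After hand-in the interface gave no further readings, so I could not check the final second.

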